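Hand-brake check on the specimen cart

ROBOT

A 6-joint arm with a two-finger parallel gripper is mounted at the origin on the work surface. World frame = base frame: x ahead of the robot, y to its left, z up, the work surface at z = 0. Lengths are in mm, angles in rad, forces in N, time in s.
With the tool pointing down it reaches from about 150 to 775 mm from the base axis. Payload 6.1 kg.
Tool frame: the origin (TCP) lies on the centre line of the jaws, within the pads' length; the fingertips stand ctrl.tcp_to_tips ahead of it and the grasp point (between the pads) lies 11 mm behind it (ctrl.tcp_to_tips is the distance from the TCP to the fingertips, in mm); z points along the fingers, y is the direction in which the jaws open and shut (so a half turn about z gives the same grasp; the last joint's range is limited). The gripper opens to 85 mm and grips with 20 to 120 N. Pads are 22 mm wide; open, the fingers measure 114 mm over their backs; the gripper's body (76 mm by 85 mm) begins 54 mm behind the grasp point. The pads swing forward as they close: fully open they stand 13 mm farther back than shut.
Start: joints at [-1.341, 0.126, -0.04, 1.405, 0, 1.571], TCP at [119.58, -511.184, 239.295] pointing down, gripper open.
Joint ranges: [-2.72, 2.72], [-0.95, 1.95], [-1.27, 1.35], [-1.78, 2.02], [-1.46, 1.47], [-3.14, 3.14]. Speed limits (rad/s): [2.39, 2.39, 3.01, 3.14, 3.14, 3.14].

INTERFACE

Orientations are given as a unit quaternion [w, x, y, z].
In Python, from station import ctrl gives the robot as it stands. Calls block until the motion is done:
- ctrl.movep(position, orientation): joint-space move of the TCP to a pose.
- ctrl.servo_line(position, orientation=None, feed=150): straight line of the TCP; orientation=None keeps the orientation; feed is the mean speed in mm/s.
- ctrl.move_joints(angles): joint-space move.
- ctrl.open_gripper() and ctrl.close_gripper(strength=None): open the fingers fully, or close them until they stop; strength is the grip in N (None keeps the last).
- ctrl.dwell(seconds).
- ctrl.inverse_kinematics(position, orientation): joint angles nearest the present ones, or None.
- ctrl.state(): the state.
- ctrl.snapshot(name): name is "scene" or "side" or "wrist"; returns the picture (384x512x3 uint8, blue, green, red); there is no depth.
- ctrl.camera_info(name): a dict with "vfov" (degrees; the focal length in pixels is half the picture's height over the tangent of half this angle, whatever the lens; pixels are square), "cx", "cy" (the principal point, pixels), "k1" (the pictures are not rectified: a ray, as slopes to the right and down, at radius r is drawn at 1 + k1 r^2 times it, then the intrinsics apply), "extrinsics" (4x4, takes a point from world to camera coordinates). Camera axes: x right, y down, z forward; pixel columns grow to the right and rows downward; lengths in mm; the calibration is good to about 2 mm. A picture is of the moment at which its call begins: read the wrist's pose just before it. camera_info takes no time and is no camera call; for the wrist camera it gives the pose at the moment of the call.
A pose or a line that the arm cannot do raises ctrl.Unreachable and nothing moves.
- ctrl.close_job(): hands the job in, once; it reports no verdict.
The state is a dict: "time": time; "joint_positions": joint angles; "joint_vel": joint speeds; "effort": joint torques, N m; "tool_pos": TCP position; "tcp_rot": TCP orientation; "force": force on the tool from outside, world axes, zero at the start; "torque": the same for the moment, N m; "finger_gap": finger opening in mm.
Only numpy, scipy, OpenCV 4.12 (cv2) and the standard library are available. Lean on these libraries where they do the work, as an engineer would, in place of code of your own. Each camera call takes 0.05 s, during which the arm holds its last target.

TASK

Before the specimen cart goes out, check its hand brake: with the outside of the fingers press the brake lever in towards the push bar until it comes up hard against its stop, and hold it there for about two seconds to see that it stops short of the bar. Then ease the lever gently back out, without letting it snap, until it is fully released, and move clear. Grip nothing, do not force the lever or press on the push bar or cart, and leave the things on the cart's deck where they stand.

Things in the scene. Friction and masses are not known exactly. Their poses are not given: they have to be found in the camera images.
- cart: Blue lab cart, handle end towards the robot; it does not roll. Origin: centre of the push bar, on its axis, 180 mm above the bench. x points from the bar over the deck (away from the robot), y along the bar, z up. The bar is a steel tube 25 mm thick, 450 mm long. The deck begins 130 mm beyond the bar (+x), is 450 mm wide, its top 130 mm below the bar axis, with a lip 20 mm high.
- brake: Black clamp of the hand brake on the push bar. Origin on the bar's axis, mid-clamp; same axes as the cart. It carries the lever's upright pivot 45 mm out at +x. A black rubber grip, 32 mm diameter (38 mm at its end flanges), covers the bar from y = 16 to 151 mm; do not press on it.
- brake_lever (a joint): Angle of the brake lever about its upright pivot (rad): 0 released, grows as the lever is pressed towards the bar, firm stop at 0.28. A spring pushes it back out all the way: at lever_press it takes about 1.5 N to start and 5 N to reach the stop, beyond which the force rises steeply; keep pushing to keep it in. Let go, it snaps back; eased out slower than 0.2 m/s it does not.
- lever_press (a point): Where the lever is best pressed: on its outer face (away from the bar), mid-height; moves with it. Axes turn with the lever: x outward normal of the face, y along the blade, z up; press along -x. Released, it is 80 mm from the bar's axis; the stop comes 27 mm further in. From the pivot the point lies 35 mm along x, 95 mm along y.
- lever_ball (a point): Centre of the 18 mm ball at the lever's free end, 49 mm further along y than lever_press. The lever is a bright aluminium blade 10 mm thick, 18 mm high, straight along y from 30 to 134 mm off the pivot. At the stop a gap of about 17 mm or more stays between lever and rubber grip.
- wash_bottle: White bottle with a red cap, 60 mm diameter, 150 mm high, standing loose on the deck; origin at the centre of its underside. Leave it alone.
- dish_stack: Stack of four small culture dishes, 63 mm diameter, 56 mm high, loose on the deck; origin at the centre of its underside. Leave it alone.
- slide_box: Blue slide box with a grey lid, 92 x 67 x 35 mm, loose on the deck; origin at the centre of its underside. Leave it alone.

How it is judged:
By the outcome, as a careful person would: the job done as asked, in the order asked, and still so for the second after the job is handed in, with the robot touching nothing.
It also fails if it takes over 51 s, if anything falls off the work surface, if the arm or the gripper's body presses on something with over 40 N, if the wrist force passes 120 N, or if a joint passes its speed limit or range.

## Working session

There is one attempt and no reset: what is moved stays moved. The work goes in short steps, each a Python script; the robot and the scene stay as the last script left them, time stands still between calls to the robot, and variables do not carry over. Pictures are saved under pics/ and viewed, and the job is handed in when it is done.

```bash
ls; mkdir -p pics; python3 - <<'E'
from station import ctrl
import cv2,json
s=ctrl.state();print({k:s[k] for k in('time','tool_pos','tcp_rot','force','finger_gap')},ctrl.tcp_to_tips)
for n in("scene","side","wrist"):
    i=ctrl.camera_info(n);print(n,i)
    cv2.imwrite(f"pics/{n}0.png",ctrl.snapshot(n))
E
```

```text
pics
{'time': 0.0, 'tool_pos': array([ 119.50050531, -510.80585922,  238.54093145]), 'tcp_rot': array([-7.92616853e-04,  9.93406846e-01,  1.14639451e-01, -7.50521445e-05]), 'force': array([ 0.07018023,  0.0093986 , -0.54951831]), 'finger_gap': 85.42283296748788} 8.0
scene {'vfov': 56.584593086961995, 'cx': 255.571423311772, 'cy': 192.29728513017176, 'k1': -0.07772973580899363, 'extrinsics': array([[-3.22668208e-01,  9.46455500e-01, -1.03543925e-02,
         2.01959392e+02],
       [ 6.18380157e-01,  2.02512565e-01, -7.59338292e-01,
        -2.50058489e+02],
       [-7.16583009e-01, -2.51417277e-01, -6.50613667e-01,
         1.19452135e+03],
       [ 0.00000000e+00,  0.00000000e+00,  0.00000000e+00,
         1.00000000e+00]])}
side {'vfov': 52.68682911485486, 'cx': 250.23844264064184, 'cy': 191.62098625849862, 'k1': -0.13238795810267165, 'extrinsics': array([[ 8.74901700e-01, -4.84093785e-01, -1.41499990e-02,
        -5.04540212e+02],
       [-2.98667239e-01, -5.16319975e-01, -8.02627911e-01,
         3.16221619e+02],
       [ 3.81241256e-01,  7.06446665e-01, -5.96312179e-01,
         5.11377012e+02],
       [ 0.00000000e+00,  0.00000000e+00,  0.00000000e+00,
         1.00000000e+00]])}
wrist {'vfov': 71.95419272890692, 'cx': 257.2648874709941, 'cy': 192.40044660146904, 'k1': -0.05252636792002568, 'extrinsics': array([[ 2.28151350e-01, -9.73624593e-01, -1.45398830e-03,
        -5.24388823e+02],
       [-9.23235279e-01, -2.16817249e-01,  3.17217435e-01,
        -4.05712481e+01],
       [-3.09165945e-01, -7.10312128e-02, -9.48351720e-01,
         3.81841697e+02],
       [ 0.00000000e+00,  0.00000000e+00,  0.00000000e+00,
         1.00000000e+00]])}
```

View pics/scene0.png

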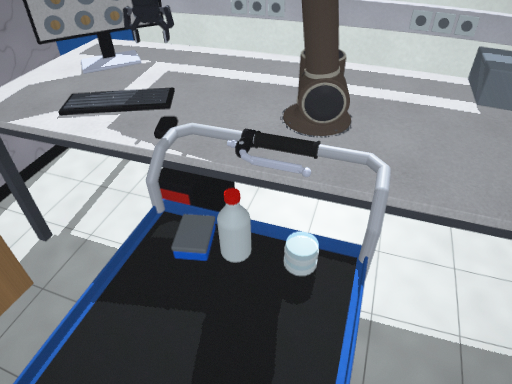

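View pics/side0.png

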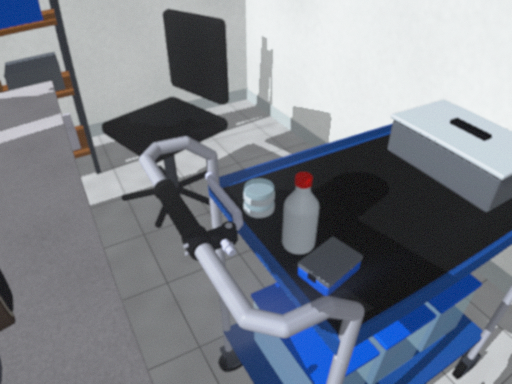

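View pics/wrist0.png

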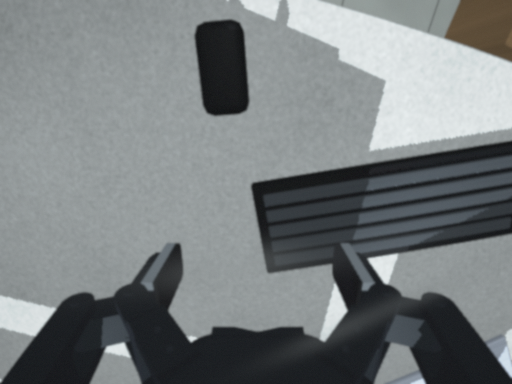

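```bash
python3 - <<'E'
import cv2
a=cv2.imread("pics/scene0.png")[100:220,140:400];b=cv2.imread("pics/side0.png")[150:290,120:320]
cv2.imwrite("pics/sc_c.png",cv2.resize(a,None,fx=3,fy=3,interpolation=cv2.INTER_CUBIC))
cv2.imwrite("pics/sd_c.png",cv2.resize(b,None,fx=4,fy=4,interpolation=cv2.INTER_CUBIC))
E
```

```text
(no output)
```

View pics/sc_c.png

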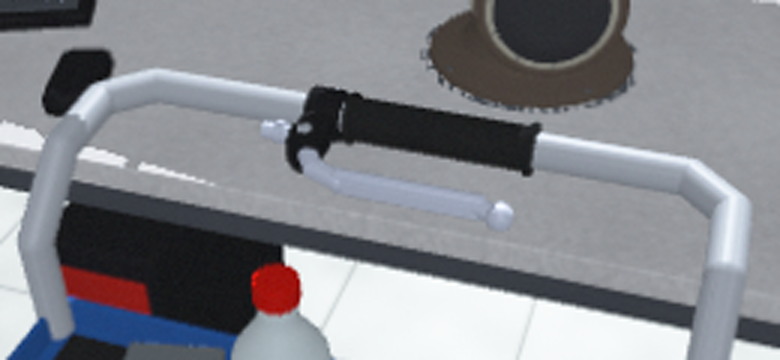

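View pics/sd_c.png

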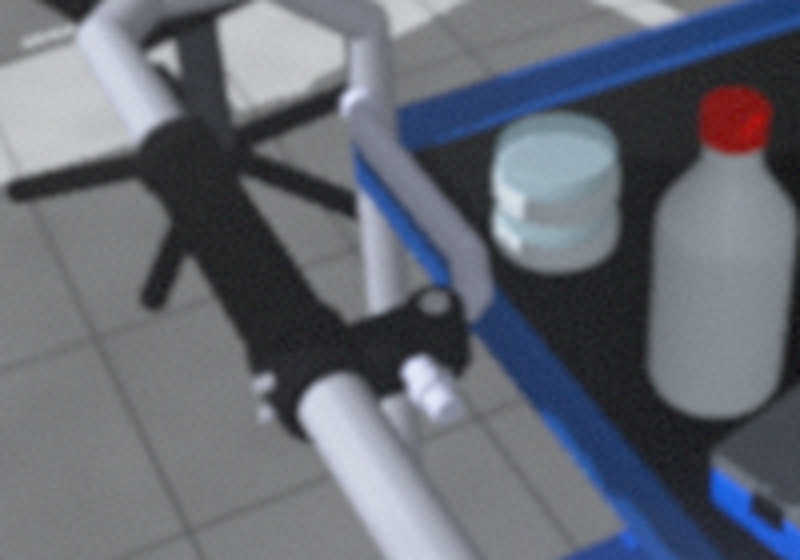

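```bash
cat > h.py <<'E'
import numpy as np, cv2
def K(i):
    f=192/np.tan(np.radians(i["vfov"]/2)); return np.array([[f,0,i["cx"]],[0,f,i["cy"]],[0,0,1]])
def ray(i,p):
    D=np.array([i["k1"],0,0,0,0.]); q=cv2.undistortPoints(np.array([[p]],float),K(i),D,None,None,None)[0,0]
    E=i["extrinsics"];R=E[:3,:3];c=-R.T@E[:3,3];d=R.T@np.array([q[0],q[1],1]);return c,d/np.linalg.norm(d)
def plane(i,p,z):
    c,d=ray(i,p);return c+d*(z-c[2])/d[2]
def proj(i,X):
    E=i["extrinsics"];q=cv2.projectPoints(np.array(X,float).reshape(-1,1,3),cv2.Rodrigues(E[:3,:3])[0],E[:3,3],K(i),np.array([i["k1"],0,0,0,0.]))[0];return q[:,0]
def tri(i,p,j,q):
    c1,d1=ray(i,p);c2,d2=ray(j,q)
    t=np.linalg.lstsq(np.c_[d1,-d2],c2-c1,rcond=None)[0];a=c1+d1*t[0];b=c2+d2*t[1];return (a+b)/2,np.linalg.norm(a-b)
E
python3 - <<'E'
from station import ctrl
from h import *
np.set_printoptions(precision=1,suppress=True)
S=ctrl.camera_info("scene");T=ctrl.camera_info("side")
print("ball",tri(S,(306.3,171.3),T,(208.7,175)))
print("pivtop",tri(S,(241.7,142.7),T,(228.7,225)))
print("gripfar",plane(S,(317.7,149.7),180),"near",plane(S,(255,138.7),180))
# bar silver parts centreline, scene & side
for p in[(140+160/3,100+82/3),(140+285/3,100+101/3),(140+560/3,100+152/3),(140+670/3,100+174/3)]:print("bar",plane(S,p,180))
for p in[(120+130/4,150+90/4),(120+340/4,150+405/4),(120+420/4,150+520/4)]:print("barT",plane(T,p,180))
E
```

```text
ball (array([539.2,  73.5, 181.5]), np.float64(0.127833840742294))
pivtop (array([505. , -70.4, 194.7]), np.float64(3.427750616526552))
gripfar [458.1  79.4 180. ] near [458.1 -56.5 180. ]
bar [ 454.9 -205.1  180. ]
bar [ 452. -105.  180.]
bar [455.8  97.6 180. ]
bar [458.5 171.9 180. ]
barT [457.6 132.7 180. ]
barT [461.1 -88.9 180. ]
barT [ 462.6 -146.9  180. ]
```

```bash
python3 - <<'E'
from station import ctrl
from h import *
np.set_printoptions(precision=3,suppress=True)
from scipy.spatial.transform import Rotation as Ro
s=ctrl.state()
def Q(a): return [0,np.cos(a/2),np.sin(a/2),0]
w=ctrl.camera_info("wrist");E=w["extrinsics"];c=-E[:3,:3].T@E[:3,3]
q=s["tcp_rot"];R=Ro.from_quat([q[1],q[2],q[3],q[0]])
print("cam in tool",R.inv().apply(c-s["tool_pos"]))
for a in(np.pi/2,-np.pi/2):
  for p in([560,25,340],[580,25,172],[525,30,172]):
    print(a,p,ctrl.inverse_kinematics(p,Q(a)))
ctrl.servo_line(s["tool_pos"]+[0,0,80])
print(ctrl.state()["time"])
E
```

```text
cam in tool [  82.857    0.061 -135.627]
1.5707963267948966 [560, 25, 340] [0.045 0.221 0.297 1.647 0.    1.615]
1.5707963267948966 [580, 25, 172] [ 0.043  0.238 -0.051  1.282  0.     1.614]
1.5707963267948966 [525, 30, 172] [ 0.057  0.136 -0.176  1.26   0.     1.628]
-1.5707963267948966 [560, 25, 340] [ 0.045  0.221  0.297  1.647  0.    -1.526]
-1.5707963267948966 [580, 25, 172] [ 0.043  0.238 -0.051  1.282  0.    -1.528]
-1.5707963267948966 [525, 30, 172] [ 0.057  0.136 -0.176  1.26   0.    -1.514]
0.8333
```

```bash
python3 - <<'E'
from station import ctrl
from h import *
import json
def Q(a): return [0,np.cos(a/2),np.sin(a/2),0]
ctrl.movep([510,-60,340],Q(np.pi/2))
ctrl.close_gripper(20)
ctrl.dwell(0.3)
i=ctrl.camera_info("wrist");im=ctrl.snapshot("wrist");cv2.imwrite("pics/w1.png",im)
json.dump({k:(v.tolist() if hasattr(v,'tolist') else v) for k,v in i.items()},open("w1.json","w"))
s=ctrl.state();print(s["time"],s["tool_pos"],s["finger_gap"],s["force"])
E
python3 -c "
import cv2;cv2.imwrite('pics/w1b.png',cv2.resize(cv2.imread('pics/w1.png'),(800,600),interpolation=cv2.INTER_CUBIC))"
```

```text
4.0917 [509.99332128 -59.97234143 339.96154971] -0.0983267667486696 [0.90841264 0.20996663 0.40494518]
```

View pics/w1b.png

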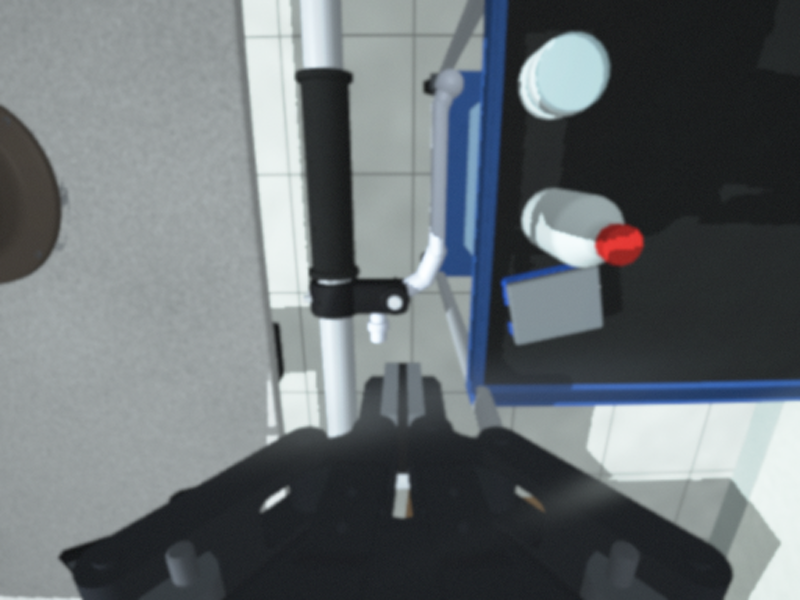

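```bash
python3 - <<'E'
from h import *
import json
from station import ctrl
np.set_printoptions(precision=1,suppress=True)
w=json.load(open("w1.json"));w["extrinsics"]=np.array(w["extrinsics"]);k=1.5625
S=ctrl.camera_info("scene")
P=lambda x,y,z:plane(w,(x/k,y/k),z)
for n,x,y,z in[("ball",449,83,180),("bladeOuterTopA",449,130,189),("bladeOuterTopB",446,235,189),("barA",321,10,180),("barB",339,380,180),("gripfarend",325,72,180),("gripnear end",334,280,180),("pivot",395,303,200),("clamp",333,298,180),("cap",620,244,200),("dish",570,74,106),("box",553,305,85),("lip",490,100,70)]:
    print(n,P(x,y,z))
print("tri ball",tri(w,(449/k,83/k),S,(306.3,171.3)))
print("cap tri",tri(w,(620/k,244/k),S,(232.5,193)))
E
python3 -c "
import cv2;a=cv2.imread('pics/w1.png')[30:230,180:320];cv2.imwrite('pics/w1c.png',cv2.resize(a,None,fx=3,fy=3,interpolation=cv2.INTER_CUBIC))"
```

```text
ball [541.8  72.1 180. ]
bladeOuterTopA [541.7  42.6 189. ]
bladeOuterTopB [541.9 -25.9 189. ]
barA [460.6 114.7 180. ]
barB [ 460.4 -144.8  180. ]
gripfarend [461.5  78.8 180. ]
gripnear end [460.8 -60.9 180. ]
pivot [506.4 -72.1 200. ]
clamp [459.3 -75.  180. ]
cap [660.2 -29.5 200. ]
dish [648.1  92.9 106. ]
box [ 663.5 -113.5   85. ]
lip [590.7  77.   70. ]
tri ball (array([541.2,  72.7, 182.7]), np.float64(2.2124612407062343))
cap tri (array([660.1, -28.4, 199.6]), np.float64(2.4801057837754117))
```

View pics/w1c.png

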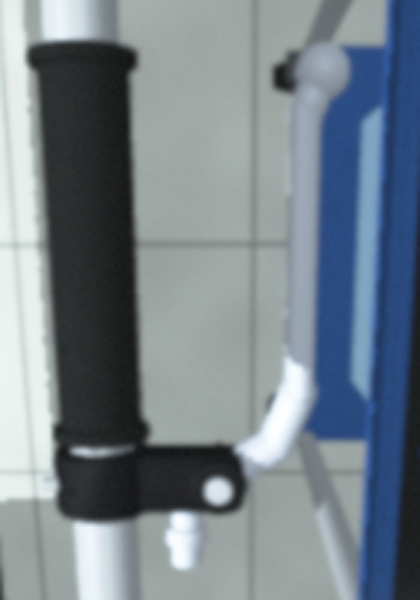

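```bash
python3 - <<'E'
from station import ctrl
from h import *
np.set_printoptions(precision=2,suppress=True)
def Q(a): return [0,np.cos(a/2),np.sin(a/2),0]
q=Q(np.pi/2)
ctrl.servo_line([572,24,300],q,feed=200)
ctrl.servo_line([572,24,176],q,feed=120)
ctrl.dwell(0.2)
s=ctrl.state();print(s["time"],s["tool_pos"],s["force"])
cv2.imwrite("pics/w2.png",ctrl.snapshot("wrist"));cv2.imwrite("pics/s2.png",ctrl.snapshot("scene"))
cv2.imwrite("pics/sd2.png",ctrl.snapshot("side"))
E
python3 -c "
import cv2,numpy as np
a=cv2.imread('pics/s2.png')[60:260,160:400];b=cv2.imread('pics/sd2.png')[100:300,120:360]
cv2.imwrite('pics/c2.png',cv2.resize(np.hstack([a,b]),(800,333),interpolation=cv2.INTER_CUBIC))"
```

```text
6.1833 [572.35  24.04 176.64] [-0.16  0.31  0.04]
```

View pics/w2.png

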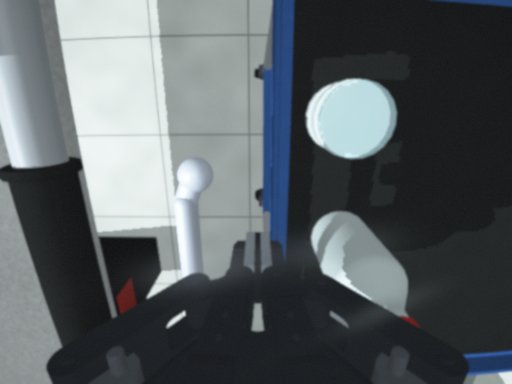

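View pics/c2.png

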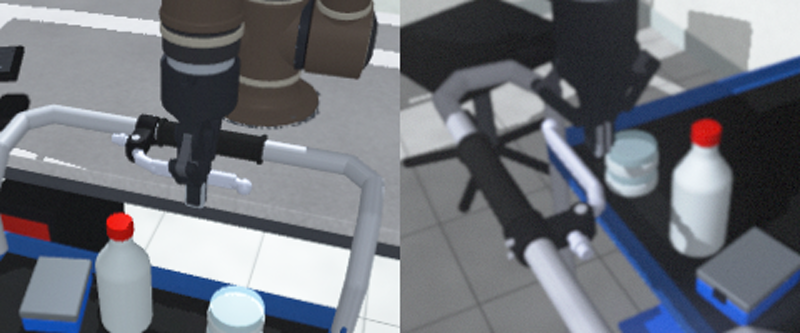

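```bash
cat >> h.py <<'E'
def Q(a): return [0,np.cos(a/2),np.sin(a/2),0]
def F(ctrl,n=5):
    v=[]
    for _ in range(n):
        ctrl.dwell(0.02);v.append(ctrl.state()["force"])
    return np.mean(v,0)
E
python3 - <<'E'
from station import ctrl
from h import *
np.set_printoptions(precision=2,suppress=True)
q=Q(np.pi/2);b=F(ctrl);print("base",b)
ctrl.servo_line([561,24,176],q,feed=40)
x=561
for _ in range(10):
    f=F(ctrl)-b;s=ctrl.state();print(s["time"],x,s["tool_pos"],f)
    if f[0]>1.0: break
    x-=2;ctrl.servo_line([x,24,176],q,feed=20)
np.save("base.npy",b)
E
```

```text
base [ 0.16 -0.15  0.07]
6.925 561 [561.01  23.99 176.14] [-0.1  -0.09 -0.04]
7.2583 559 [559.03  24.02 175.97] [-0.11 -0.19  0.25]
7.5917 557 [556.98  24.   176.04] [0.08 0.1  0.25]
7.925 555 [554.98  24.03 176.05] [-0.08 -0.06 -0.11]
8.2583 553 [553.15  23.98 176.03] [ 0.9   0.58 -0.92]
8.5917 551 [551.18  24.2  176.11] [ 2.15  1.29 -0.64]
```

```bash
cat >> h.py <<'E'
def pose(phi,h=13.0):
    c,s=np.cos(phi),np.sin(phi);u,v=35+h,96.
    return [505.5+c*u-s*v,-72+s*u+c*v,176],Q(np.pi/2+phi)
E
python3 - <<'E'
from station import ctrl
from h import *
np.set_printoptions(precision=2,suppress=True)
b=np.load("base.npy")
for phi in [0.06,0.12,0.18,0.22,0.25,0.27]:
    p,q=pose(phi);ctrl.servo_line(p,q,feed=30)
    f=F(ctrl)-b;s=ctrl.state();print(s["time"],phi,s["tool_pos"]-p,f,"normal",f[0]*np.cos(phi)+f[1]*np.sin(phi))
    if np.linalg.norm(f)>7: break
E
```

```text
8.9667 0.06 [ 0.06 -0.32  0.07] [ 1.33 -0.74  0.29] normal 1.2847190588080462
9.4167 0.12 [ 0.21 -0.14  0.06] [ 1.92 -1.24  0.34] normal 1.7589542866630234
9.8667 0.18 [ 0.24 -0.07  0.07] [ 2.77 -1.05  0.38] normal 2.5362103772526754
10.2417 0.22 [ 0.21 -0.02  0.03] [ 2.92 -0.97  0.47] normal 2.6376604379408155
10.5833 0.25 [0.21 0.01 0.09] [ 3.26 -0.94  0.33] normal 2.927599971900599
10.9167 0.27 [0.1  0.02 0.05] [ 3.53 -0.11  0.74] normal 3.3717814325326048
```

```bash
python3 - <<'E'
from station import ctrl
from h import *
np.set_printoptions(precision=2,suppress=True)
b=np.load("base.npy")
phi=0.27
while phi<0.34:
    phi+=0.008
    p,q=pose(phi);ctrl.servo_line(p,q,feed=20)
    f=F(ctrl)-b;s=ctrl.state();n=f[0]*np.cos(phi)+f[1]*np.sin(phi);print(round(s["time"],2),round(phi,3),s["tool_pos"]-p,f,"normal",round(n,2))
    if n>6.5: break
np.save("phi.npy",phi)
cv2.imwrite("pics/w3.png",ctrl.snapshot("wrist"))
E
```

```text
11.25 0.278 [0.02 0.04 0.04] [4.01 0.38 0.63] normal 3.96
11.58 0.286 [-0.    0.06  0.03] [3.76 0.07 1.03] normal 3.63
11.92 0.294 [0.56 0.04 0.08] [ 5.99 -0.09 -0.28] normal 5.71
12.25 0.302 [ 1.18 -0.01  0.14] [ 8.12  0.16 -1.6 ] normal 7.8
```

View pics/w3.png

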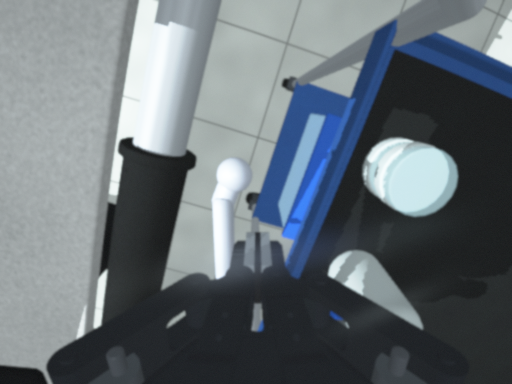

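```bash
python3 - <<'E'
from station import ctrl
from h import *
np.set_printoptions(precision=2,suppress=True)
b=np.load("base.npy")
w=ctrl.camera_info("wrist");bl=plane(w,(234,174),181);v=bl[:2]-[505.5,-72];v0=np.array([541.2,72.7])-[505.5,-72]
print("ball",bl,"turn",np.arctan2(v[1],v[0])-np.arctan2(v0[1],v0[0]))
for _ in range(4):
    ctrl.dwell(0.5);s=ctrl.state();print(round(s["time"],2),s["tool_pos"],s["force"]-b)
E
```

```text
ball [499.63  76.26 181.  ] turn 0.28147815906136464
12.8 [523.97  33.94 176.13] [ 8.74 -0.84 -1.06]
13.3 [523.98  33.94 176.15] [ 6.93 -0.18 -0.86]
13.8 [523.96  33.94 176.15] [ 8.78  0.71 -1.64]
14.3 [523.95  33.94 176.12] [ 8.01  0.15 -1.81]
```

Lever turned 0.281 rad, which is the stop, and it was held there over 2 s at about 8 N. Now easing it out.

```bash
python3 - <<'E'
from station import ctrl
from h import *
np.set_printoptions(precision=2,suppress=True)
b=np.load("base.npy")
ctrl.dwell(0.2)
for phi in [0.28,0.24,0.19,0.14,0.09,0.05,0.02,0.0]:
    p,q=pose(phi);ctrl.servo_line(p,q,feed=25)
    s=ctrl.state();print(round(s["time"],2),phi,s["force"]-b)
q=Q(np.pi/2)
for x in(555,557,560):
    ctrl.servo_line([x,24,176],q,feed=15);print(x,F(ctrl)-b)
cv2.imwrite("pics/w4.png",ctrl.snapshot("wrist"))
ctrl.servo_line([572,24,176],q,feed=40)
ctrl.servo_line([572,24,300],q,feed=120)
ctrl.servo_line([510,-60,340],q,feed=150)
ctrl.dwell(0.3)
w=ctrl.camera_info("wrist");cv2.imwrite("pics/w5.png",ctrl.snapshot("wrist"));cv2.imwrite("pics/s5.png",ctrl.snapshot("scene"))
a=cv2.imread("pics/w1.png");d=cv2.absdiff(a,cv2.imread("pics/w5.png")).max(2);print("diff>40 px",(d>40).sum(),ctrl.state()["time"],ctrl.state()["force"])
cv2.imwrite("pics/cmp.png",np.hstack([cv2.imread("pics/w5.png")[:,100:],cv2.cvtColor(d*3,cv2.COLOR_GRAY2BGR)[:,100:]])[:, :800])
E
```

```text
14.75 0.28 [ 4.46 -0.12  0.49]
15.07 0.24 [ 3.32 -0.03  0.87]
15.44 0.19 [ 2.9  -0.32  1.4 ]
15.81 0.14 [2.56 0.34 0.62]
16.18 0.09 [ 1.82 -0.08  0.7 ]
16.5 0.05 [1.99 0.01 0.74]
16.77 0.02 [ 1.95 -0.33 -0.39]
17.02 0.0 [-0.17 -0.04 -0.26]
555 [ 0.17  0.23 -0.43]
557 [-0.3  0.1 -0.2]
560 [0.39 0.43 0.1 ]
diff>40 px 298 21.1333 [-0.46  0.05 -0.16]
```

View pics/cmp.png

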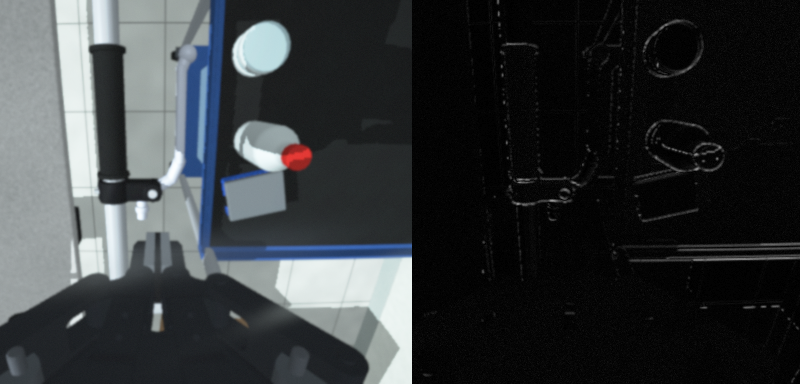

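View pics/w4.png

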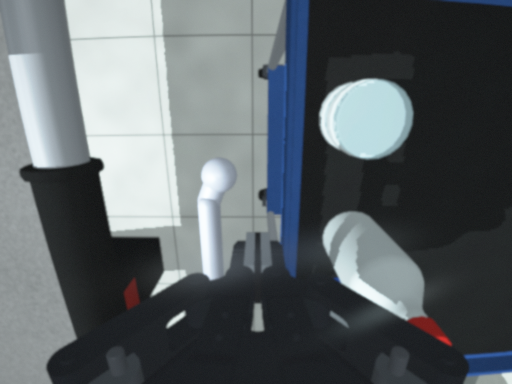

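The comparison picture shows only thin edge differences over the whole frame. The ball is back at its starting pixel, about (287,53), and the bottle, dishes and box have not moved.

```bash
python3 -c "
from station import ctrl
ctrl.close_job()"
```

```text
the job is handed in; nothing more can be done
```

The brake check is done and the job is handed in at about 21 s of the 51 s allowed.

- **Press:** With the gripper shut, I pressed the lever with the back of one finger until it came up hard at its stop. The wrist camera put the lever at about 0.28 rad, and the force rose from about 4 N to about 8 N over a further 1–2 mm of commanded travel.
- **Hold:** I held it there for a little over 2 s at 7–9 N. A clear gap stayed between the lever and the rubber grip.
- **Release:** I eased the lever out at about 25 mm/s. The force fell steadily to zero at the released position, and I moved clear.

In the final pictures the lever is back at its starting position and the things on the deck have not moved. The arm is well clear, with no force on the tool. The readings just short of the stop were about 4 N against the 5 N stated, probably sensor noise or spring tolerance; no other check disagreed.

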